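# Load the three roll turntables from the stack of rolls

### The job

Get the packing bench ready: take the stack of three rolls apart from the top and lay each roll flat on the turntable whose hub fits its core (white label roll on the small red hub, orange sticker roll on the yellow hub, brown packing tape on the big light grey hub), right down over the hub so that it rests on the platter. Do not let any roll tip over.

Things in the scene. Friction and masses are not known exactly. Their poses are not given: they have to be found in the camera images.
- label_roll: roll of white labels, axis upright (z), outer diameter 69, height 60, core hole 25 mm; top of the stack. Origin: centre of its underside. The hole is too small for a finger: grip it across the outside.
- orange_roll: roll of orange stickers on a cardboard core, axis upright (z), outer diameter 96, height 36, core hole 40 mm (wall 28 mm); middle of the stack. Origin: centre of its underside. Too wide to grip across: pinch the wall, one finger in the hole, once the label roll is off.
- tape_roll: roll of brown packing tape, axis upright (z), outer diameter 110, height 48, core hole 76 mm (wall 17 mm); bottom of the stack, on the table. Origin: centre of its underside (to about 1 mm). Pinch the wall, one finger in the hole, once it is clear.
- hub_red: turntable with the small red hub, for the label roll; fixed to the table. Origin: centre of its foot, on the table, on the hub's axis (z up). Top of the grey platter (diameter 84, turns freely) 12 mm above the origin; the hub stands 26 mm above the platter, 18 mm thick at the foot, tapering to 7 mm at the top.
- hub_yellow: turntable with the yellow hub, for the orange roll; fixed. Origin as for hub_red. Platter (diameter 108, turns freely) 12 mm above the origin; hub 12 mm high above the platter, 33 mm thick at the foot, tapering to 17 mm.
- hub_grey: turntable with the big light grey hub, for the brown packing tape; fixed. Origin as for hub_red. Platter (diameter 120, turns freely) 12 mm above the origin; hub 13 mm high above the platter, 64 mm thick at the foot, tapering to 48 mm.
- small_parcel: small brown cardboard parcel with a white label, 65 x 89 x 63 mm high; stands among the work and is in the way, not to be moved (it is fixed to the table). Origin: centre of its underside.
- tape_measure: yellow pocket tape measure, 34 x 101 x 64 mm high; stands among the work and is in the way, not to be moved (it is fixed to the table). Origin: centre of its underside.
- date_stamp: black self-inking stamp, 58 x 46 x 93 mm high; stands among the work and is in the way, not to be moved (it is fixed to the table). Origin: centre of its underside.
There are look-alikes about, which are no part of the job. What is shaped like the label_roll but green is not meant.

How it is judged (in metres and radians):
At the end, for the whole second after the job is handed in: Each roll lies flat (within 0.06 rad) on its own turntable's platter (underside within 3 mm of it), its axis within 9 mm of the hub's, released and at rest: label roll on the red hub, orange roll on the yellow, brown tape on the grey (horizontal distance between label_roll and hub_red below 0.009 m and z of label_roll in the frame of hub_red below 0.015 m and angle between each of label_roll, orange_roll, tape_roll's own z axis and vertical below 0.06 rad and linear speed of each of label_roll, orange_roll, tape_roll below 0.02 m/s and angular speed of each of label_roll, orange_roll, tape_roll below 0.2 rad/s and horizontal distance between orange_roll and hub_yellow below 0.009 m and z of orange_roll in the frame of hub_yellow below 0.015 m and horizontal distance between tape_roll and hub_grey below 0.009 m and z of tape_roll in the frame of hub_grey below 0.015 m); the robot touches nothing.
It fails at once if a roll is tipped over (more than about 35 degrees) (angle between any of label_roll, orange_roll, tape_roll's own z axis and vertical above 0.6 rad).
It also fails if it takes over 90 s, if anything falls off the work surface, if the arm or the gripper's body presses on something with over 40 N, if the wrist force passes 120 N, or if a joint passes its speed limit or range.

### The arm

A 6-joint arm with a two-finger parallel gripper is mounted at the origin on a cart in front of the work surface, level with it; the furniture and walls round the work are solid. World frame = base frame: x ahead of the robot, y to its left, z up, the work surface at z = 0. Lengths are in mm, angles in rad, forces in N, time in s.
With the tool pointing down it reaches from about 150 to 775 mm from the base axis. Payload 6.1 kg.
Tool frame: the origin (TCP) lies at the very end of the fingers, on their centre line; the grasp point (between the pads) lies 19 mm behind it; z points along the fingers, y is the line along which they close (so a half turn about z gives the same grasp; the last joint's range is limited). The gripper opens to 85 mm and grips with 20 to 120 N. Pads are 22 mm wide; open, the fingers measure 114 mm over their backs; the gripper's body (76 mm by 85 mm) begins 54 mm behind the grasp point. The pads swing forward as they close: fully open they stand 13 mm farther back than shut.
Start: joints at [1.316, 0.126, -0.04, 1.405, 0, 1.571], TCP at [132.321, 508.035, 231.295] pointing down, gripper open.
Joint ranges: [-2.72, 2.72], [-0.95, 1.95], [-1.27, 1.35], [-1.78, 2.02], [-1.46, 1.47], [-3.14, 3.14]. Speed limits (rad/s): [2.39, 2.39, 3.01, 3.14, 3.14, 3.14].

### API

Orientations are given as a unit quaternion [w, x, y, z].
In Python, from cell import ctrl gives the robot as it stands.
- The arm moves only by the tool move_arm, never from a script. Its argument "moves" is a list of rows, each a list of 6 numbers: the shift along the tool's x, y, z in m, then the turn, a rotation vector about the tool's x, y, z in rad. In form: [[tx, ty, tz, rx, ry, rz], ...]. A call has 1 to 5 rows; each row shifts and turns the commanded pose from where the row before left it, along the tool's axes as they then stand; what a row does not reach is not made up. A row lasts 1/12 s, in which the tool goes at most 41.7 mm and 7.16 degrees, less where a joint would pass 70% of its speed; a pose out of reach is approached as far as the arm can. A call is refused whole if a number of a shift passes 0.0417 or a number of a turn 0.125, either way. A call with a gripper value outside its range is refused whole. "fingers" is the closure, from -1 (fully open) to 1 (shut), set as the call begins (left out, the last holds). The fingers move at their own pace and stop on an object; the grip force is fixed at half the most. Time passes only in rows, so rows that do not move let the fingers close. It gives the time, the measured TCP pose, the force, the opening and the grip force at its end, in the units of the state.
- ctrl.state(): the state, without advancing time (a new reading comes with each control period).
- ctrl.read_camera(name): name is "scene" or "top" or "wrist"; returns a dict with "image" (384x512x3 uint8, blue, green, red), "K" (3x3 intrinsics, pixels), "world_to_cam" (4x4, takes a point from world to camera coordinates). Camera axes: x right, y up, looking along -z (the intrinsics and any distortion apply to the point x, -y, -z); pixel columns grow to the right and rows downward; lengths in mm; the calibration is good to about 2 mm. A picture is of the moment at which its call begins. There is no depth.
- ctrl.close_job(): hands the job in; it is judged then, once.
Trained networks look in the newest picture that a camera, given by its name, has taken for a name from the list of things; names that differ only in an ending like _2 or _b are one class to them, and where a whole thing is asked for, a point or a joint stands for the part that bears it (a point fixed in the world has none). Each returns a list of dicts, best first, with "score" (0 to 1); they miss things now and then, are a little off and sometimes report something else, mostly with a low value. They report only what shows in the picture. A call takes as long as a camera call. They do not tell look-alikes from the thing itself.
- ctrl.trace(camera, label): "pixels" (384x512 bool, what is visible of it) and "xy" ([column, row] in pixels, amid what is visible of it).
The state is a dict: "clock": time; "joint_positions": joint angles; "joint_velocities": joint speeds; "joint_efforts": joint torques, N m; "position": TCP position; "tool_rot": TCP orientation; "ft_force": force on the tool from outside, world axes, zero at the start; "wrist_torque": the same for the moment, N m; "width": finger opening in mm; "finger_force": force on a finger pad.
Only numpy, scipy, OpenCV 4.12 (cv2) and the standard library are available. Lean on these libraries where they do the work, as an engineer would, in place of code of your own. Each camera call takes 0.05 s, during which the arm holds its last target. There are 200 camera calls.

## Working session

There is one attempt and no reset: what is moved stays moved. The work goes in short steps, Python scripts to look and compute and a tool call to move; the robot and the scene stay as the last step left them, time stands still between calls to the robot, and variables do not carry over. Pictures are saved under pics/ and viewed, at most 14 in all, crops included, and the job is handed in when it is done.

Besides the shell and the picture viewer there is one more tool, called after "Call:" by a JSON object that holds its "method" and its "body". move_arm: Moves the arm, as the interface text tells. Its arguments: {"type":"object","properties":{"moves":{"type":"array"},"fingers":{"type":"number"}},"required":["moves"]}

```bash
mkdir -p pics; ls; python3 - <<'E'
from cell import ctrl
import cv2
s=ctrl.state();print(s)
for c in ("scene","top"):
    r=ctrl.read_camera(c);cv2.imwrite(f"pics/{c}0.png",r["image"]);print(c,r["K"],r["world_to_cam"],[k for k in r])
    for n in ["label_roll","orange_roll","tape_roll","hub_red","hub_yellow","hub_grey","small_parcel","tape_measure","date_stamp"]:
        for t in ctrl.trace(c,n)[:3]: print(n,round(t["score"],2),t["xy"],t["pixels"].sum())
E
```

```text
pics
{'clock': 0.0, 'joint_positions': array([ 1.31601600e+00,  1.26402863e-01, -4.06143831e-02,  1.40540635e+00,
        3.49957242e-05,  1.57079210e+00]), 'joint_velocities': array([ 0.00060795, -0.0004697 ,  0.00221793,  0.00199452,  0.00099373,
        0.00051091]), 'joint_efforts': array([ 2.27247016e-03, -4.35911143e+01,  3.52927208e+01,  1.74770941e-02,
        5.27525765e-05,  8.89119690e-06]), 'position': array([132.20344643, 507.65641362, 230.51356444]), 'tool_rot': array([-1.20726881e-04,  1.27043769e-01,  9.91896778e-01, -8.04819707e-04]), 'ft_force': array([ 0.90132526, -0.43947177,  0.24645056]), 'wrist_torque': array([ 0.06340562, -0.00668578, -0.03984527]), 'finger_force': 0.0, 'width': 85.48639977745026}
scene [[425.43430418   0.         261.15449177]
 [  0.         425.43430418 181.19433561]
 [  0.           0.           1.        ]] [[ 8.75481461e-01 -4.83201034e-01 -6.99797284e-03 -4.65926275e+02]
 [ 3.29957371e-01  5.87123479e-01  7.39198318e-01 -2.45338652e+02]
 [-3.53072717e-01 -6.49463457e-01  6.73451464e-01 -1.04125440e+03]
 [ 0.00000000e+00  0.00000000e+00  
[... 631 characters left out ...]
87034032e+00]
 [ 9.92616739e-01 -1.57890374e-02  1.20261028e-01 -5.16842200e+02]
 [-1.20361601e-01 -5.57862192e-03  9.92714442e-01 -1.34278536e+03]
 [ 0.00000000e+00  0.00000000e+00  0.00000000e+00  1.00000000e+00]] ['image', 'K', 'world_to_cam']
label_roll 0.95 [219.4, 235.5] 489
label_roll 0.79 [261.6, 160.4] 473
label_roll 0.65 [262.2, 208.1] 514
orange_roll 0.79 [265.0, 220.2] 361
tape_roll 0.73 [250.9, 198.7] 161
tape_roll 0.65 [305.2, 152.0] 720
hub_red 0.72 [212.5, 158.0] 605
hub_yellow 0.63 [333.5, 215.3] 991
hub_grey 0.71 [138.4, 166.2] 1225
small_parcel 0.68 [306.8, 150.1] 674
tape_measure 0.94 [377.7, 169.0] 412
date_stamp 0.67 [179.2, 220.9] 393
date_stamp 0.58 [304.6, 150.0] 712
```

```bash
python3 - <<'E'
import cv2
a=cv2.imread("pics/scene0.png")[90:330,130:430];cv2.imwrite("pics/s1.png",cv2.resize(a,None,fx=2.5,fy=2.5,interpolation=cv2.INTER_CUBIC))
a=cv2.imread("pics/top0.png")[90:290,80:440];cv2.imwrite("pics/t1.png",cv2.resize(a,None,fx=2.2,fy=2.2,interpolation=cv2.INTER_CUBIC))
E
```

```text
(no output)
```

View pics/s1.png

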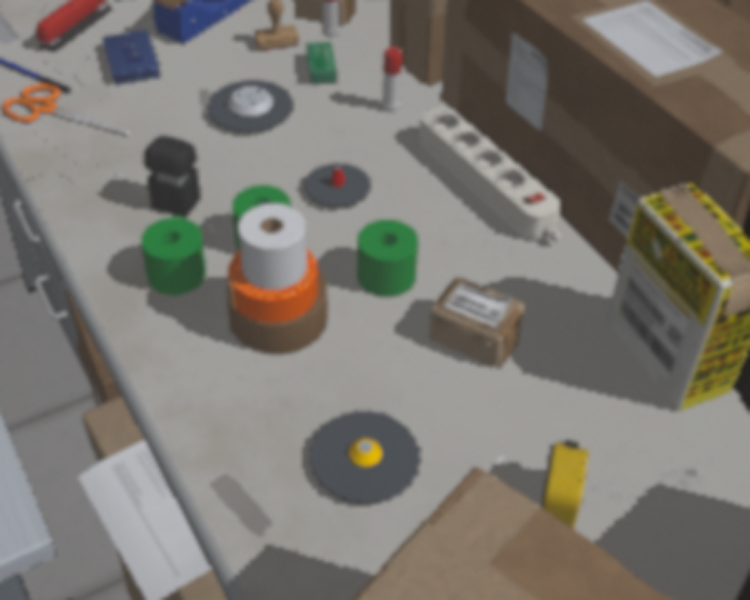

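View pics/t1.png

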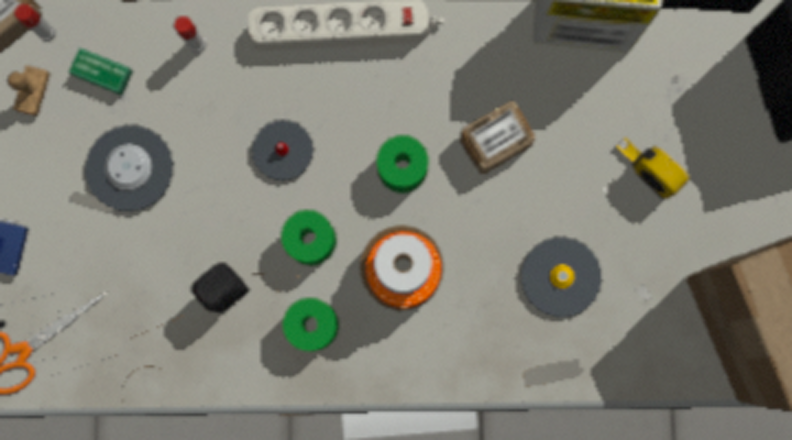

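The stack sits at about crop (272,270) in the scene view and (403,265) in the top view. Three green look-alike rolls stand around it. The red hub is top-crop (282,150), grey (128,165) and yellow (562,276). Next I'll fit silhouettes in both cameras to get positions.

```bash
cat > h.py <<'E'
import numpy as np, cv2
from cell import ctrl
from scipy.optimize import minimize
A=np.linspace(0,2*np.pi,48)
def circ(x,y,z,r): return np.c_[x+r*np.cos(A),y+r*np.sin(A),np.full(48,z)]
def proj(cam,P):
    P=np.atleast_2d(P);W=cam["world_to_cam"];c=P@W[:3,:3].T+W[:3,3];c=c*[1,-1,-1]
    p=c@cam["K"].T;return p[:,:2]/p[:,2:]
def back(cam,uv,z):
    W=cam["world_to_cam"];R=W[:3,:3];o=-R.T@W[:3,3]
    uv=np.atleast_2d(uv);d=(np.c_[uv,np.ones(len(uv))]@np.linalg.inv(cam["K"]).T*[1,-1,-1])@R
    return o+d*((z-o[2])/d[:,2])[:,None]
S=4
def sil(cam,parts,x,y,shape=(384,512)):
    """parts: list of (z0,r0,z1,r1) frusta -> mask at S x"""
    m=np.zeros((shape[0]*S,shape[1]*S),np.uint8)
    for z0,r0,z1,r1 in parts:
        p=proj(cam,np.r_[circ(x,y,z0,r0),circ(x,y,z1,r1)])
        h=cv2.convexHull(((p+.5)*S-.5).astype(np.float32))
        cv2.fillConvexPoly(m,np.round(h*16).astype(np.int32),1,shift=4)
    return m
def fit(cams,masks,parts,x0,cut=None):
    ms=[cv2.resize(m.astype(np.uint8),None,fx=S,fy=S,interpolation=cv2.INTER_NEAREST) for m in masks]
    def cost(p,full=False):
        c=[]
        for cam,m in zip(cams,ms):
            s=sil(cam,parts,*p)
            if cut is not None: s=s&(1-sil(cam,cut[0],*cut[1]))
            c.append(1-(s&m).sum()/max((s|m).sum(),1))
        return c if full else sum(c)
    r=minimize(cost,x0,method="Nelder-Mead",options=dict(initial_simplex=np.array([x0,[x0[0]+15,x0[1]],[x0[0],x0[1]+15]]),xatol=.2,fatol=1e-5))
    return r.x,cost(r.x,True)
HUB=dict(hub_red=[(0,42,12,42),(12,9,38,3.5)],hub_yellow=[(0,54,12,54),(12,16.5,24,8.5)],hub_grey=[(0,60,12,60),(12,32,25,24)])
ROLL=dict(label_roll=(60,34.5),orange_roll=(36,48),tape_roll=(48,55))
E
python3 - <<'E'
from h import *
cams=[ctrl.read_camera(c) for c in("scene","top")]
def get(i,n,k=None):
    c=("scene","top")[i]
    ts=ctrl.trace(c,n)
    return ts
for n,p in HUB.items():
    t=[get(i,n)[0] for i in (0,1)]
    x0=back(cams[1],t[1]["xy"],12)[0,:2]
    ms=[a["pixels"] for a in t]
    print(n,x0.round(1),"both",fit(cams,ms,p,x0),"scene",fit(cams[:1],ms[:1],p,x0)[0],"top",fit(cams[1:],ms[1:],p,x0)[0])
# label
ls=[]
for i in(0,1):
    for t in get(i,"label_roll"):
        col=cams[i]["image"][t["pixels"]].mean(0)
        print(i,t["xy"],col.round())
        if i==1 and abs(col.max()-col.min())>60: print("green",fit(cams[1:],[t["pixels"]],[(0,34.5,60,34.5)],back(cams[1],t["xy"],60)[0,:2]))
        if abs(col.max()-col.min())<40: ls.append(t)
p=[(84,34.5,144,34.5)];ms=[l["pixels"] for l in ls];x0=back(cams[1],ls[-1]["xy"],144)[0,:2]
L=fit(cams,ms,p,x0);print("label",L,fit(cams[:1],ms[:1],p,x0),fit(cams[1:],ms[1:],p,x0))
o=get(0,"orange_roll")[0]["pixels"];o2=get(1,"orange_roll")[0]["pixels"]
print("orange",fit(cams,[o,o2],[(48,48,84,48)],L[0],(p,L[0])))
t=get(0,"tape_roll")[0]["pixels"]
print("tape",fit(cams[:1],[t],[(0,55,48,55)],L[0],([(48,48,84,48)],L[0])))
for n,z in(("small_parcel",63),("tape_measure",64),("date_stamp",93)): print(n,back(cams[1],get(1,n)[0]["xy"],z)[0].round())
E
```

```text
hub_red [633.3 141.7] both (array([628.60795826, 150.46720714]), [np.float64(0.12433596554199566), np.float64(0.05007870916961821)]) scene [629.11054811 152.15142065] top [628.22521015 150.32294815]
hub_yellow [ 449.7 -226.7] both (array([ 450.38117639, -225.08368445]), [np.float64(0.055059857418284563), np.float64(0.048364648573416824)]) scene [ 450.4968463  -224.92337438] top [ 450.15189027 -225.41457597]
hub_grey [605.9 364.6] both (array([606.412055  , 360.42599497]), [np.float64(0.18034825870646765), np.float64(0.03978499784038014)]) scene [611.24254632 366.91028416] top [605.8244464 360.138424 ]
0 [199.5, 190.1] [ 60. 100.  49.]
0 [282.7, 193.7] [ 68. 109.  57.]
0 [243.3, 187.7] [154. 153. 154.]
0 [233.2, 166.7] [ 82. 127.  69.]
1 [217.7, 201.6] [ 54. 118.  32.]
green (array([503.98543562, 112.27052176]), [np.float64(0.05899315150786977)])
1 [215.9, 238.7] [ 54. 122.  30.]
green (array([389.35437324, 111.39135159]), [np.float64(0.1037174721189591)])
1 [259.8, 208.2] [177. 181. 183.]
1 [261.3, 161.8] [ 54. 115.  31.]
green (array([601.58902339, -14.18577219]), [np.float64(0.056000943173779794)])
label (array([459.7106833 , -13.08846735]), [np.float64(0.05256806697337657), np.float64(0.09709282747783143)]) (array([458.91468741, -14.75265178]), [np.float64(0.04896634978119818)]) (array([459.64690105, -12.70581321]), [np.float64(0.09633284737019177)])
orange (array([456.89309255, -13.11902521]), [np.float64(0.144408945686901), np.float64(0.29610802223987287)])
tape (array([462.33422235, -14.27333721]), [np.float64(0.14486071085494712)])
small_parcel [ 632. -143.   63.]
tape_measure [ 577. -343.   64.]
date_stamp [430. 230.  93.]
```

Call:
{"method": "move_arm", "body": {"moves": [[0,0,0,0,0,0.12],[0,0,0,0,0,0.12],[0,0,0,0,0,0.12],[0,0,0,0,0,0.12],[0,0,0,0,0,0.12]]}}

```text
clock: 2.22
position: [132.3, 508.0, 231.3]
tool_rot: [0.0, 0.417, 0.909, 0.0]
ft_force: [0.3, -0.4, -0.4]
width: 85.3
finger_force: 0.0
```

Call:
{"method": "move_arm", "body": {"moves": [[0,0,0,0,0,0.12],[0,0,0,0,0,0.12],[0,0,0,0,0,0.12],[0,0,0,0,0,0.12],[0,0,0,0,0,0.12]]}}

```text
clock: 2.63
position: [132.3, 508.0, 231.3]
tool_rot: [-0.0, 0.667, 0.745, 0.0]
ft_force: [-0.7, -0.0, 0.9]
width: 85.3
finger_force: 0.0
```

Call:
{"method": "move_arm", "body": {"moves": [[0,0,0,0,0,0.116],[-0.03,0.019,0,0,0,0],[-0.0347,0.0219,0,0,0,0]]}}

```text
clock: 2.88
position: [172.9, 443.9, 230.5]
tool_rot: [0.0, 0.706, 0.708, -0.0]
ft_force: [1.2, -0.4, 0.8]
width: 85.4
finger_force: 0.0
```

Call:
{"method": "move_arm", "body": {"moves": [[-0.0326,0.0205,0,0,0,0],[-0.0326,0.0205,0,0,0,0],[-0.0326,0.0205,0,0,0,0],[-0.0326,0.0205,0,0,0,0],[-0.0326,0.0205,0,0,0,0]]}}

```text
clock: 3.3
position: [276.2, 278.7, 231.5]
tool_rot: [0.0, 0.707, 0.707, 0.0]
ft_force: [-0.1, 0.5, 0.1]
width: 85.2
finger_force: 0.0
```

Call:
{"method": "move_arm", "body": {"moves": [[-0.0326,0.0205,0,0,0,0],[-0.0326,0.0205,0,0,0,0],[-0.0326,0.0205,0,0,0,0],[-0.0326,0.0205,0,0,0,0],[-0.0326,0.0205,0,0,0,0]]}}

```text
clock: 3.72
position: [378.8, 115.5, 231.7]
tool_rot: [0.0, 0.707, 0.707, 0.001]
ft_force: [0.5, 0.5, -0.7]
width: 85.3
finger_force: 0.0
```

Call:
{"method": "move_arm", "body": {"moves": [[-0.0326,0.0205,0,0,0,0],[-0.0326,0.0205,0,0,0,0],[-0.0326,0.0205,0,0,0,0],[-0.0326,0.0205,0,0,0,0],[0,0,0,0,0,0]]}}

```text
clock: 4.13
position: [462.9, -17.8, 230.7]
tool_rot: [0.001, 0.709, 0.705, -0.0]
ft_force: [-0.5, -0.1, -0.0]
width: 85.1
finger_force: 0.0
```

```bash
python3 - <<'E'
from h import *
print(ctrl.state()["joint_positions"].round(2))
cam=ctrl.read_camera("wrist");im=cam["image"]
W=cam["world_to_cam"];print((-W[:3,:3].T@W[:3,3]).round(1))
for n in ("label_roll","orange_roll","tape_roll"):
    for t in ctrl.trace("wrist",n)[:3]: print(n,round(t["score"],2),t["xy"],t["pixels"].sum())
for z,r in((144,34.5),(144,12.5),(84,48),(48,55)):
    cv2.polylines(im,[np.round(proj(cam,circ(459.6,-13.2,z,r))).astype(int)],1,(255,0,255),1)
cv2.imwrite("pics/w1.png",im)
E
```

```text
[-0.04  0.01 -0.17  1.39 -0.    1.54]
[462.8  63.9 372.3]
label_roll 0.67 [368.1, 159.5] 3476
label_roll 0.65 [252.7, 185.3] 4959
label_roll 0.62 [187.0, 50.2] 4184
orange_roll 0.61 [245.5, 138.8] 1779
tape_roll 0.81 [272.5, 123.4] 1035
```

View pics/w1.png

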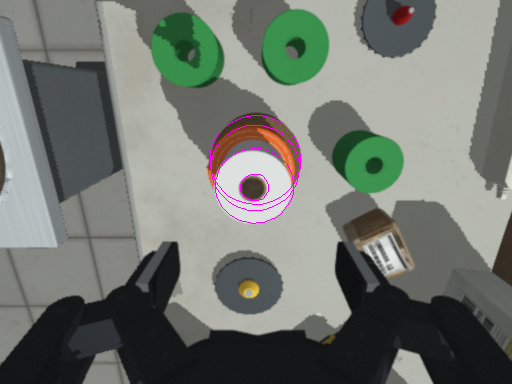

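The wrist picture shows the label roll with its hole at (253,188), and my overlay matches it to about 1 px. The orange roll sits a few mm to the left (-x). I'll descend in two steps.

Call:
{"method": "move_arm", "body": {"moves": [[0,0,0.025,0,0,0],[0,0,0.025,0,0,0],[0,0,0.015,0,0,0],[0,0,0,0,0,0],[0,0,0,0,0,0]]}}

```text
clock: 4.75
position: [459.3, -11.9, 166.3]
tool_rot: [-0.0, 0.706, 0.708, -0.0]
ft_force: [-0.6, 0.2, 0.4]
width: 85.2
finger_force: 0.0
```

Call:
{"method": "move_arm", "body": {"moves": [[0,0,0.02,0,0,0],[0,0,0.02,0,0,0],[0,0,0.02,0,0,0],[0,0,0.012,0,0,0],[0,0,0,0,0,0]]}}

```text
clock: 5.17
position: [459.4, -12.4, 93.5]
tool_rot: [-0.001, 0.707, 0.708, -0.001]
ft_force: [-0.2, 0.7, 0.6]
width: 85.5
finger_force: 0.0
```

Call:
{"method": "move_arm", "body": {"moves": [[0,0,0,0,0,0],[0,0,0,0,0,0],[0,0,0,0,0,0],[0,0,0,0,0,0],[0,0,0,0,0,0]], "fingers": 1}}

```text
clock: 5.58
position: [461.5, -12.9, 96.1]
tool_rot: [0.001, 0.707, 0.707, 0.001]
ft_force: [-0.7, 1.3, 7.0]
width: 69.4
finger_force: 67.4
```

Call:
{"method": "move_arm", "body": {"moves": [[0,0,0,0,0,0],[0,0,0,0,0,0],[0,0,0,0,0,0]]}}

```text
clock: 5.83
position: [461.5, -12.9, 96.1]
tool_rot: [0.001, 0.707, 0.707, 0.001]
ft_force: [-1.3, 2.2, 7.7]
width: 69.4
finger_force: 67.4
```

Call:
{"method": "move_arm", "body": {"moves": [[0,0,-0.005,0,0,0],[0,0,-0.015,0,0,0],[0,0,-0.02,0,0,0],[0,0,-0.02,0,0,0],[0,0,-0.01,0,0,0]]}}

```text
clock: 6.25
position: [460.9, -13.2, 166.6]
tool_rot: [0.001, 0.707, 0.707, 0.001]
ft_force: [0.5, -0.3, -3.0]
width: 69.7
finger_force: 68.8
```

Call:
{"method": "move_arm", "body": {"moves": [[0.01,0.01,0,0,0,0],[0.018,0.018,0,0,0,0],[0.022,0.022,0,0,0,0],[0.022,0.022,0,0,0,0],[0.022,0.023,0,0,0,0]]}}

```text
clock: 6.67
position: [556.0, 82.4, 163.1]
tool_rot: [-0.0, 0.707, 0.707, -0.0]
ft_force: [-0.0, -0.8, -1.3]
width: 69.6
finger_force: 68.8
```

Call:
{"method": "move_arm", "body": {"moves": [[0.022,0.023,0,0,0,0],[0.022,0.023,0,0,0,0],[0.016,0.017,0,0,0,0],[0.009,0.01,0,0,0,0],[0,0,0,0,0,0]]}}

```text
clock: 7.08
position: [629.8, 152.6, 161.5]
tool_rot: [-0.001, 0.706, 0.708, -0.001]
ft_force: [-0.9, -0.9, -2.7]
width: 69.6
finger_force: 68.9
```

```bash
python3 - <<'E'
from h import *
s=ctrl.state();print(s["position"],s["width"],s["joint_positions"].round(2))
im=[]
for n in("top","wrist"):
    cam=ctrl.read_camera(n);i=cam["image"]
    for z,r in((12,42),(38,3.5)): cv2.polylines(i,[np.round(proj(cam,circ(628.4,150.4,z,r))).astype(int)],1,(255,0,255),1)
    im.append(i if n=="wrist" else cv2.resize(i[60:210,130:330],(512,384)))
    if n=="wrist":
        t=ctrl.trace(n,"label_roll")
        for a in t[:3]: print(a["score"],a["xy"],cam["image"][a["pixels"]].mean(0))
cv2.imwrite("pics/a2.png",cv2.resize(np.vstack(im),None,fx=.78,fy=.78))
E
```

```text
[629.80055507 152.62925863 161.53544746] 69.58443132994935 [0.24 0.37 0.12 1.32 0.   1.81]
0.91 [37.9, 216.2] [ 61.05535946 112.62604496  46.48485974]
0.9 [140.7, 215.4] [ 65.4210101  122.25858586  49.83474747]
0.63 [254.0, 271.6] [141.77424323 143.64519384 142.83064259]
```

View pics/a2.png

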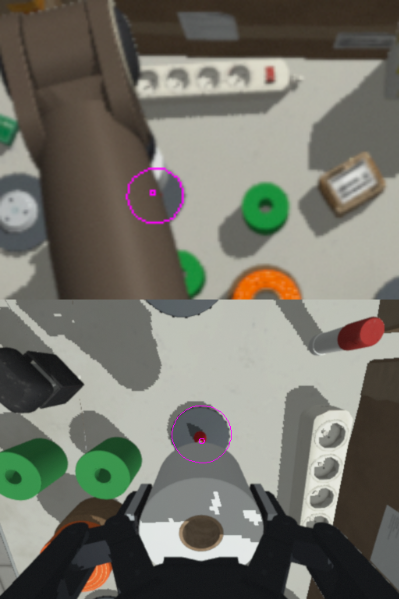

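Call:
{"method": "move_arm", "body": {"moves": [[0,0,0.02,0,0,0],[0,0,0.03,0,0,0],[0,0,0.03,0,0,0],[0,0,0.02,0,0,0],[0,0,0.01,0,0,0]]}}

```text
clock: 7.65
position: [625.6, 148.6, 51.1]
tool_rot: [-0.001, 0.707, 0.707, -0.002]
ft_force: [-0.9, -0.7, -2.9]
width: 69.3
finger_force: 68.9
```

Call:
{"method": "move_arm", "body": {"moves": [[0,0,0.008,0,0,0],[0,0,0.008,0,0,0],[0,0,0.006,0,0,0],[0,0,0.004,0,0,0],[0,0,0,0,0,0]]}}

```text
clock: 8.07
position: [628.3, 149.9, 28.2]
tool_rot: [0.0, 0.707, 0.707, 0.0]
ft_force: [-0.2, 0.6, -2.4]
width: 69.4
finger_force: 68.9
```

Call:
{"method": "move_arm", "body": {"moves": [[0,0,0.002,0,0,0],[0,0,0.002,0,0,0],[0,0,0,0,0,0]]}}

```text
clock: 8.32
position: [628.9, 150.1, 25.3]
tool_rot: [0.0, 0.707, 0.707, 0.001]
ft_force: [-0.9, -0.5, 1.2]
width: 69.7
finger_force: 69.2
```

Call:
{"method": "move_arm", "body": {"moves": [[0,0,0.001,0,0,0],[0,0,0.001,0,0,0],[0,0,0,0,0,0]]}}

```text
clock: 8.57
position: [629.0, 150.2, 25.0]
tool_rot: [0.001, 0.707, 0.707, 0.001]
ft_force: [-4.5, -0.2, 12.2]
width: 69.5
finger_force: 69.9
```

Contact, with 12 N upward. I'll release and raise.

Call:
{"method": "move_arm", "body": {"moves": [[0,0,0,0,0,0],[0,0,0,0,0,0],[0,0,0,0,0,0],[0,0,0,0,0,0],[0,0,0,0,0,0]], "fingers": -1}}

```text
clock: 8.98
position: [628.2, 149.9, 22.0]
tool_rot: [-0.0, 0.707, 0.707, -0.0]
ft_force: [0.3, -0.7, -0.4]
width: 85.3
finger_force: 0.0
```

Call:
{"method": "move_arm", "body": {"moves": [[0,0,-0.01,0,0,0],[0,0,-0.02,0,0,0],[0,0,-0.03,0,0,0],[0,0,-0.03,0,0,0],[0,0,-0.03,0,0,0]]}}

```text
clock: 9.4
position: [627.9, 149.8, 144.1]
tool_rot: [-0.0, 0.707, 0.707, -0.0]
ft_force: [0.5, 0.4, -0.2]
width: 85.6
finger_force: 0.0
```

Call:
{"method": "move_arm", "body": {"moves": [[-0.02,-0.02,-0.02,0,0,0],[-0.028,-0.03,0,0,0,0],[-0.028,-0.03,0,0,0,0],[-0.028,-0.03,0,0,0,0],[0,0,0,0,0,0]], "fingers": 0}}

```text
clock: 9.82
position: [512.7, 42.5, 163.1]
tool_rot: [-0.0, 0.708, 0.706, -0.002]
ft_force: [-0.2, -0.6, -0.2]
width: 42.7
finger_force: 0.0
```

```bash
python3 - <<'E'
from h import *
s=ctrl.state();print(s["position"],s["width"])
cam=ctrl.read_camera("wrist");im=cam["image"]
for z,r in((72,34.5),(72,12.5),(12,42)): cv2.polylines(im,[np.round(proj(cam,circ(628.4,150.4,z,r))).astype(int)],1,(255,0,255),1)
for z,r,x,y in((84,48,457,-13.1),(84,20,457,-13.1),(48,55,460,-13.5)): cv2.polylines(im,[np.round(proj(cam,circ(x,y,z,r))).astype(int)],1,(255,0,0),1)
cv2.imwrite("pics/w3.png",im)
E
```

```text
[512.67839313  42.51000075 163.05037009] 42.73636058262325
```

View pics/w3.png

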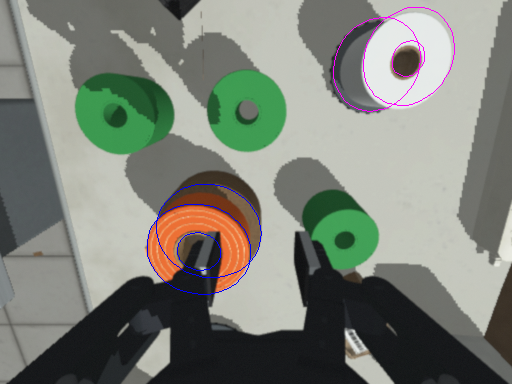

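The label roll is seated upright on the red hub; its overlay at (408,60) matches. The orange roll is now exposed at (198,250). I'll move over its -x wall and refine its position.

Call:
{"method": "move_arm", "body": {"moves": [[-0.0148,-0.0234,0,0,0,0],[-0.0148,-0.0234,0,0,0,0],[-0.0148,-0.0234,0,0,0,0],[-0.0148,-0.0234,0,0,0,0],[0,0,0,0,0,0]]}}

```text
clock: 10.28
position: [421.9, -14.4, 163.1]
tool_rot: [-0.0, 0.708, 0.707, -0.0]
ft_force: [-0.7, 0.0, -0.2]
width: 42.6
finger_force: 0.0
```

Call:
{"method": "move_arm", "body": {"moves": [[0,0,0,0,0,0],[0,0,0,0,0,0]]}}

```text
clock: 10.45
position: [425.8, -13.0, 163.0]
tool_rot: [0.001, 0.707, 0.707, 0.001]
ft_force: [-0.2, -0.2, 0.1]
width: 43.0
finger_force: 0.0
```

```bash
python3 - <<'E'
from h import *
s=ctrl.state();print(s["position"],s["width"])
R={}
for n in("wrist","top","scene"):
    cam=ctrl.read_camera(n);im=cam["image"].copy()
    hsv=cv2.cvtColor(im,cv2.COLOR_BGR2HSV)
    for k,z0,r in(("orange_roll",48,48),("tape_roll",0,55)):
        t=[a for a in ctrl.trace(n,k)[:1] if a["score"]>.5]
        if not t: continue
        R[n,k]=t[0]["pixels"]; print(n,k,t[0]["score"],t[0]["xy"],R[n,k].sum())
        h,_=ROLL[k]
        # top-rim arc: fit whole silhouette
        if k=="orange_roll": print(fit([cam],[R[n,k]],[(z0,r,z0+h,r)],[457,-13],))
        else: print(fit([cam],[R[n,k]],[(0,55,48,55)],[460,-13],([(48,48,84,48)],[457,-13])))
    if n=="wrist":
        for z,r,x,y in((84,48,457,-13.1),(84,20,457,-13.1),(48,55,460,-13.5)): cv2.polylines(im,[np.round(proj(cam,circ(x,y,z,r))).astype(int)],1,(255,0,0),1)
        cv2.imwrite("pics/w4.png",im)
E
```

```text
[425.83212269 -12.97855335 163.01785439] 43.02511868732897
wrist orange_roll 0.75 [293.7, 201.5] 8266
(array([454.45970569, -14.73087017]), [np.float64(0.14618206240958875)])
wrist tape_roll 0.92 [293.2, 135.6] 1634
(array([460.53762561, -13.07865313]), [np.float64(0.2810678231195791)])
scene orange_roll 0.81 [240.0, 202.4] 1037
(array([456.80648871, -15.41736876]), [np.float64(0.03963182271208299)])
scene tape_roll 0.67 [240.3, 222.1] 503
(array([461.79071248, -11.55181878]), [np.float64(0.1572057087670351)])
```

View pics/w4.png

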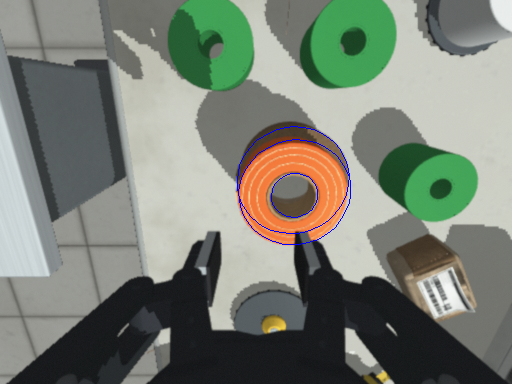

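The orange hole in the wrist view is at (293,196), and the overlay agrees within 1 px. I'll descend so one finger goes into the hole.

Call:
{"method": "move_arm", "body": {"moves": [[0,0,0.02,0,0,0],[0,0,0.025,0,0,0],[0,0,0.02,0,0,0],[0,0,0.01,0,0,0],[0,0,0,0,0,0]]}}

```text
clock: 11.32
position: [423.0, -13.2, 85.2]
tool_rot: [-0.001, 0.707, 0.707, -0.001]
ft_force: [-0.5, 0.0, 0.4]
width: 42.7
finger_force: 0.0
```

Call:
{"method": "move_arm", "body": {"moves": [[0,0,0.008,0,0,0],[0,0,0.008,0,0,0],[0,0,0.006,0,0,0],[0,0,0.003,0,0,0],[0,0,0,0,0,0]]}}

```text
clock: 11.73
position: [424.4, -13.3, 61.8]
tool_rot: [-0.0, 0.707, 0.707, -0.0]
ft_force: [-0.9, -0.8, 0.5]
width: 42.7
finger_force: 0.0
```

Call:
{"method": "move_arm", "body": {"moves": [[0,0,-0.002,0,0,0],[0,0,0,0,0,0]]}}

```text
clock: 11.9
position: [425.1, -13.3, 65.0]
tool_rot: [0.0, 0.707, 0.707, 0.0]
ft_force: [0.6, 0.1, -0.4]
width: 42.8
finger_force: 0.0
```

Call:
{"method": "move_arm", "body": {"moves": [[0,0,0,0,0,0],[0,0,0,0,0,0],[0,0,0,0,0,0],[0,0,0,0,0,0],[0,0,0,0,0,0]], "fingers": 1}}

```text
clock: 12.32
position: [425.1, -13.4, 64.8]
tool_rot: [0.001, 0.707, 0.707, 0.0]
ft_force: [0.1, -1.0, 5.2]
width: 28.3
finger_force: 63.0
```

Call:
{"method": "move_arm", "body": {"moves": [[0,0,0,0,0,0],[0,0,0,0,0,0],[0,0,-0.003,0,0,0],[0,0,-0.005,0,0,0],[0,0,-0.005,0,0,0]]}}

```text
clock: 12.73
position: [423.9, -13.2, 77.1]
tool_rot: [-0.001, 0.707, 0.707, -0.001]
ft_force: [0.0, 0.1, -2.4]
width: 28.5
finger_force: 62.1
```

Call:
{"method": "move_arm", "body": {"moves": [[0,0,-0.01,0,0,0],[0,0,-0.015,0,0,0],[0,0,-0.01,0,0,0],[0,0,0,0,0,0],[0,0,0,0,0,0]]}}

```text
clock: 13.15
position: [425.2, -13.3, 113.0]
tool_rot: [0.001, 0.707, 0.707, 0.001]
ft_force: [0.7, -0.1, -1.8]
width: 28.1
finger_force: 62.1
```

```bash
python3 - <<'E'
from h import *
s=ctrl.state();print(s["position"],s["width"])
z0=48+s["position"][2]-64.0; print("z0",z0)
for n in("wrist","scene","top"):
    cam=ctrl.read_camera(n);im=cam["image"].copy()
    t=ctrl.trace(n,"orange_roll")[:1]
    if t: print(n,t[0]["score"],t[0]["xy"],fit([cam],[t[0]["pixels"]],[(z0,48,z0+36,48)],[457,-13]))
    t=ctrl.trace(n,"tape_roll")[:1]
    if t: print(n,t[0]["score"],t[0]["xy"])
    if n=="wrist":
        for z,r,x,y in((z0+36,48,458,-13.1),(z0+36,20,458,-13.1),(48,55,460,-14),(48,38,460,-14)): cv2.polylines(im,[np.round(proj(cam,circ(x,y,z,r))).astype(int)],1,(255,0,0),1)
        cv2.imwrite("pics/w5.png",im)
E
```

```text
[425.21864604 -13.258429   112.98167819] 28.10968851729362
z0 96.98167819171442
wrist 0.67 [312.7, 226.9] (array([458.09694525, -13.63662348]), [np.float64(0.29957134522380213)])
wrist 0.89 [298.3, 154.6]
scene 0.76 [241.1, 191.8] (array([457.51031744, -17.55724723]), [np.float64(0.20295349100373428)])
scene 0.71 [239.2, 218.0]
top 0.23 [306.7, 152.5] (array([457., -13.]), [np.float64(1.0)])
top 0.43 [174.4, 223.5]
```

View pics/w5.png

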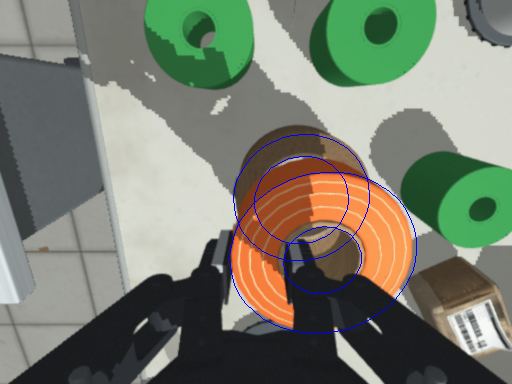

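Call:
{"method": "move_arm", "body": {"moves": [[-0.01,0,0,0,0,0],[-0.02,-0.001,0,0,0,0],[-0.03,-0.001,0,0,0,0],[-0.03,-0.001,0,0,0,0],[-0.03,-0.001,0,0,0,0]]}}

```text
clock: 14.02
position: [420.4, -134.9, 112.4]
tool_rot: [0.0, 0.707, 0.707, -0.0]
ft_force: [0.4, 0.1, -2.4]
width: 28.1
finger_force: 62.1
```

Call:
{"method": "move_arm", "body": {"moves": [[-0.03,-0.001,0,0,0,0],[-0.03,-0.001,0,0,0,0],[-0.02,-0.001,0,0,0,0],[-0.012,-0.001,0,0,0,0],[0,0,0,0,0,0]]}}

```text
clock: 14.43
position: [416.2, -227.6, 112.1]
tool_rot: [0.0, 0.708, 0.706, -0.0]
ft_force: [0.1, -0.4, -1.8]
width: 28.6
finger_force: 62.1
```

Call:
{"method": "move_arm", "body": {"moves": [[0,0,0.015,0,0,0],[0,0,0.015,0,0,0],[0,0,0.01,0,0,0],[0,0,0,0,0,0],[0,0,0,0,0,0]]}}

```text
clock: 14.85
position: [416.2, -224.4, 72.0]
tool_rot: [-0.001, 0.707, 0.707, -0.0]
ft_force: [0.4, 0.2, -3.1]
width: 27.9
finger_force: 62.1
```

```bash
python3 - <<'E'
from h import *
s=ctrl.state();p=s["position"];print(p,s["width"])
z0=48+p[2]-64.0; print("z0",z0)
cam=ctrl.read_camera("wrist");im=cam["image"].copy()
x,y=p[0]+33.5,p[1]
for z,r,x,y in((z0+36,48,x,y),(z0+36,20,x,y),(12,54,450.3,-225.2),(24,8.5,450.3,-225.2)): cv2.polylines(im,[np.round(proj(cam,circ(x,y,z,r))).astype(int)],1,(255,0,0),1)
cv2.imwrite("pics/w6.png",im)
for n in("top","scene"):
  cam=ctrl.read_camera(n)
  for t in ctrl.trace(n,"tape_roll")[:1]: print(n,t["score"],fit([cam],[t["pixels"]],[(0,55,48,55)],[460,-14]))
E
```

```text
[ 416.18671597 -224.43072925   71.96019831] 27.9091401039738
z0 55.960198313694534
top 0.85 (array([462.45639057, -10.91693647]), [np.float64(0.3975749840459477)])
scene 0.9 (array([459.92472649, -10.3663578 ]), [np.float64(0.4285843346282411)])
```

View pics/w6.png

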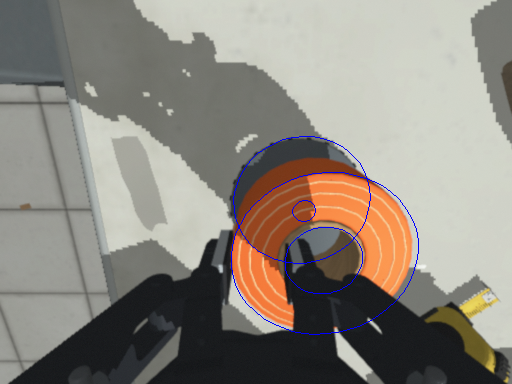

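Call:
{"method": "move_arm", "body": {"moves": [[0,0,0.012,0,0,0],[0,0,0.012,0,0,0],[0,0,0.008,0,0,0],[0,0,0.005,0,0,0],[0,0,0,0,0,0]]}}

```text
clock: 15.52
position: [416.0, -225.0, 34.5]
tool_rot: [-0.001, 0.707, 0.707, -0.0]
ft_force: [-0.4, 0.4, -2.0]
width: 28.6
finger_force: 62.1
```

Call:
{"method": "move_arm", "body": {"moves": [[0,0,0.002,0,0,0],[0,0,0.002,0,0,0],[0,0,0.001,0,0,0],[0,0,0,0,0,0]]}}

```text
clock: 15.85
position: [416.7, -225.3, 30.4]
tool_rot: [0.0, 0.707, 0.707, 0.0]
ft_force: [0.2, 0.3, -2.8]
width: 28.0
finger_force: 62.1
```

Call:
{"method": "move_arm", "body": {"moves": [[0,0,0.001,0,0,0],[0,0,0.001,0,0,0],[0,0,0,0,0,0]]}}

```text
clock: 16.1
position: [416.9, -225.5, 29.4]
tool_rot: [0.001, 0.707, 0.707, 0.0]
ft_force: [-2.2, 0.4, 6.4]
width: 28.6
finger_force: 63.1
```

Contact at about the expected height. I'll release, raise, and return to the tape with the fingers half open.

Call:
{"method": "move_arm", "body": {"moves": [[0,0,0,0,0,0],[0,0,0,0,0,0],[0,0,0,0,0,0],[0,0,0,0,0,0],[0,0,0,0,0,0]], "fingers": 0}}

```text
clock: 16.52
position: [416.7, -225.3, 28.3]
tool_rot: [0.0, 0.707, 0.707, 0.0]
ft_force: [0.2, 1.0, 0.1]
width: 42.8
finger_force: 0.0
```

Call:
{"method": "move_arm", "body": {"moves": [[0,0,-0.01,0,0,0],[0,0,-0.02,0,0,0],[0,0,-0.03,0,0,0],[0,0,-0.03,0,0,0],[0,0,-0.02,0,0,0]]}}

```text
clock: 16.93
position: [417.2, -225.6, 141.7]
tool_rot: [0.001, 0.707, 0.707, 0.0]
ft_force: [0.4, -1.1, -1.3]
width: 42.6
finger_force: 0.0
```

Call:
{"method": "move_arm", "body": {"moves": [[0.025,0,0,0,0,0],[0.035,0,0,0,0,0],[0.035,0,0,0,0,0],[0.035,0,0,0,0,0],[0.035,0,0,0,0,0]]}}

```text
clock: 17.35
position: [416.4, -59.0, 139.2]
tool_rot: [0.0, 0.707, 0.707, 0.0]
ft_force: [-0.1, 0.2, -0.7]
width: 43.0
finger_force: 0.0
```

Call:
{"method": "move_arm", "body": {"moves": [[0.03,0,0,0,0,0],[0.017,0,0,0,0,0],[0,0,0,0,0,0],[0,0,0,0,0,0]]}}

```text
clock: 17.68
position: [416.7, -12.6, 139.0]
tool_rot: [0.0, 0.706, 0.708, 0.0]
ft_force: [0.7, -0.4, -0.7]
width: 42.6
finger_force: 0.0
```

```bash
python3 - <<'E'
from h import *
s=ctrl.state();p=s["position"];print(p,s["width"])
cams={n:ctrl.read_camera(n) for n in("wrist","top","scene")}
def filled(m):
    c,_=cv2.findContours(m.astype(np.uint8),cv2.RETR_EXTERNAL,cv2.CHAIN_APPROX_NONE);o=np.zeros(m.shape,np.uint8)
    cv2.drawContours(o,[max(c,key=cv2.contourArea)],-1,1,-1);return o
for n,cam in cams.items():
    for k,z,h,r,x0 in(("tape_roll",0,48,55,[460,-13]),("orange_roll",12,36,48,[450,-225])):
        for t in ctrl.trace(n,k)[:1]: print(n,k,round(t["score"],2),t["xy"],fit([cam],[filled(t["pixels"])],[(z,r,z+h,r)],x0))
im=cams["wrist"]["image"]
for z,r in((48,55),(48,38),(0,55)): cv2.polylines(im,[np.round(proj(cams["wrist"],circ(460,-13,z,r))).astype(int)],1,(255,0,0),1)
sc=cams["scene"]["image"]
for z,r in((12,54),(48,48),(48,20)): cv2.polylines(sc,[np.round(proj(cams["scene"],circ(450.3,-225.2,z,r))).astype(int)],1,(255,0,0),1)
cv2.imwrite("pics/w7.png",cv2.resize(np.vstack([im,cv2.resize(sc[200:314,180:332],(512,384))]),None,fx=.78,fy=.78))
E
```

```text
[416.70410048 -12.5726067  138.99689199] 42.570402270457684
wrist tape_roll 0.55 [318.4, 197.4] (array([461.19184736, -11.0864327 ]), [np.float64(0.03173384449198313)])
wrist orange_roll 0.96 [277.1, 322.5] (array([ 449.47061618, -225.39155415]), [np.float64(0.821558656162359)])
top orange_roll 0.78 [340.2, 212.7] (array([ 452.60028809, -225.62985957]), [np.float64(0.033647198261671174)])
scene tape_roll 0.75 [240.9, 204.6] (array([461.79786928, -11.50316074]), [np.float64(0.03238720705321396)])
scene orange_roll 0.64 [276.9, 269.1] (array([ 450.94996868, -225.81379426]), [np.float64(0.039216573186176995)])
```

View pics/w7.png

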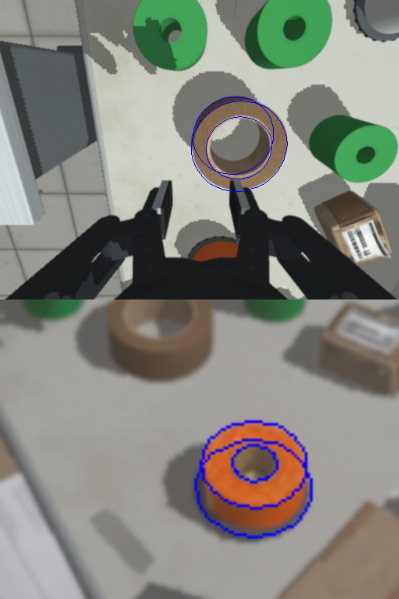

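The orange roll lies flat and centred on the yellow hub. The tape stands free at (461.3, -11.3), so I'll pinch its -x wall.

Call:
{"method": "move_arm", "body": {"moves": [[0.0015,-0.002,0.02,0,0,0],[0,0,0.025,0,0,0],[0,0,0.02,0,0,0],[0,0,0.015,0,0,0],[0,0,0,0,0,0]]}}

```text
clock: 18.55
position: [412.3, -11.9, 55.4]
tool_rot: [-0.002, 0.707, 0.707, -0.002]
ft_force: [-1.1, 0.1, -0.7]
width: 42.7
finger_force: 0.0
```

Call:
{"method": "move_arm", "body": {"moves": [[0,0,0.012,0,0,0],[0,0,0.012,0,0,0],[0,0,0.012,0,0,0],[0,0,0.005,0,0,0],[0,0,0,0,0,0]]}}

```text
clock: 18.97
position: [414.2, -11.9, 17.0]
tool_rot: [-0.0, 0.707, 0.707, -0.0]
ft_force: [-0.6, -0.5, -0.2]
width: 42.6
finger_force: 0.0
```

Call:
{"method": "move_arm", "body": {"moves": [[0,0,0,0,0,0],[0,0,0,0,0,0],[0,0,0,0,0,0],[0,0,0,0,0,0],[0,0,0,0,0,0]], "fingers": 1}}

```text
clock: 19.38
position: [415.6, -11.7, 18.2]
tool_rot: [0.001, 0.707, 0.707, 0.001]
ft_force: [0.8, 0.5, 4.6]
width: 15.3
finger_force: 60.4
```

Call:
{"method": "move_arm", "body": {"moves": [[0,0,0,0,0,0],[0,0,0,0,0,0],[0,0,0,0,0,0]]}}

```text
clock: 19.63
position: [415.6, -11.7, 18.2]
tool_rot: [0.001, 0.707, 0.707, 0.001]
ft_force: [0.2, 0.7, 6.4]
width: 15.8
finger_force: 60.6
```

Call:
{"method": "move_arm", "body": {"moves": [[0,0,-0.003,0,0,0],[0,0,-0.007,0,0,0],[0,0,-0.015,0,0,0],[0,0,-0.02,0,0,0],[0,0,-0.02,0,0,0]]}}

```text
clock: 20.05
position: [413.3, -11.8, 82.6]
tool_rot: [-0.001, 0.707, 0.707, -0.001]
ft_force: [-0.1, -0.9, -2.1]
width: 15.7
finger_force: 59.4
```

Call:
{"method": "move_arm", "body": {"moves": [[0,0,-0.02,0,0,0],[0,0,-0.015,0,0,0],[0,0,-0.01,0,0,0],[0,0,0,0,0,0],[0,0,0,0,0,0]]}}

```text
clock: 20.47
position: [414.5, -11.8, 127.1]
tool_rot: [0.0, 0.707, 0.707, -0.0]
ft_force: [-0.6, 0.2, -2.6]
width: 15.5
finger_force: 59.4
```

```bash
python3 - <<'E'
from h import *
s=ctrl.state();p=s["position"];print(p,s["width"])
z0=p[2]-17.5
cam=ctrl.read_camera("wrist");im=cam["image"]
for dx in(46.5,):
    for z,r in((z0+48,55),(z0+48,38),(z0,55)): cv2.polylines(im,[np.round(proj(cam,circ(p[0]+dx,p[1],z,r))).astype(int)],1,(255,0,0),1)
cv2.imwrite("pics/w8.png",im)
cam=ctrl.read_camera("scene")
for t in ctrl.trace("scene","tape_roll")[:1]:
    c,_=cv2.findContours(t["pixels"].astype(np.uint8),0,1);m=np.zeros((384,512),np.uint8);cv2.drawContours(m,[max(c,key=cv2.contourArea)],-1,1,-1)
    print(t["score"],t["xy"],fit([cam],[m],[(z0,55,z0+48,55)],[461,-12]))
E
```

```text
[414.50323745 -11.79255328 127.14236579] 15.456975641418616
0.63 [242.5, 184.1] (array([460.65207458,  -9.900002  ]), [np.float64(0.28427280463589577)])
```

View pics/w8.png

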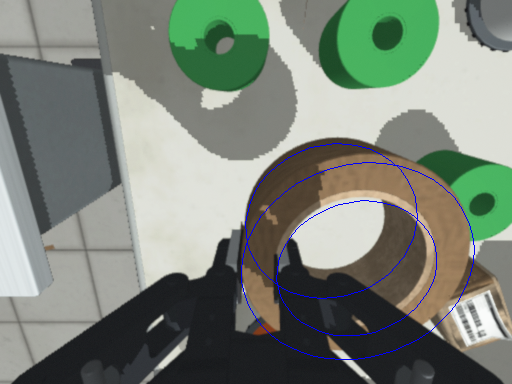

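The tape hangs level in the grip, perhaps 2 mm off in +y relative to the TCP. I'll carry it to the grey hub.

Call:
{"method": "move_arm", "body": {"moves": [[0.015,0.006,0,0,0,0],[0.03,0.012,0,0,0,0],[0.036,0.0141,0,0,0,0],[0.036,0.0141,0,0,0,0],[0.036,0.0141,0,0,0,0]]}}

```text
clock: 21.03
position: [474.7, 142.6, 126.2]
tool_rot: [-0.0, 0.707, 0.707, -0.001]
ft_force: [0.4, -1.7, -2.1]
width: 15.9
finger_force: 59.4
```

Call:
{"method": "move_arm", "body": {"moves": [[0.036,0.0141,0,0,0,0],[0.036,0.0141,0,0,0,0],[0.036,0.0141,0,0,0,0],[0.036,0.0141,0,0,0,0],[0.036,0.0141,0,0,0,0]]}}

```text
clock: 21.45
position: [545.2, 322.9, 125.6]
tool_rot: [-0.0, 0.707, 0.707, -0.001]
ft_force: [0.6, -1.4, -2.2]
width: 16.0
finger_force: 59.4
```

Call:
{"method": "move_arm", "body": {"moves": [[0.025,0.01,0,0,0,0],[0.012,0.0046,0,0,0,0],[0,0,0,0,0,0],[0,0,0.02,0,0,0],[0,0,0.02,0,0,0]]}}

```text
clock: 21.87
position: [560.2, 358.2, 86.9]
tool_rot: [0.0, 0.707, 0.707, 0.0]
ft_force: [0.0, -0.3, -3.4]
width: 15.7
finger_force: 59.4
```

Call:
{"method": "move_arm", "body": {"moves": [[0,0,0.015,0,0,0],[0,0,0,0,0,0],[0,0,0,0,0,0]]}}

```text
clock: 22.12
position: [558.8, 356.9, 70.9]
tool_rot: [-0.0, 0.707, 0.707, -0.002]
ft_force: [0.5, -0.5, -1.7]
width: 15.7
finger_force: 59.4
```

```bash
python3 - <<'E'
from h import *
s=ctrl.state();p=s["position"];print(p,s["width"],s["joint_positions"].round(2))
z0=p[2]-17.5
cam=ctrl.read_camera("wrist");im=cam["image"]
for z,r,x,y in((z0+48,55,p[0]+46,p[1]+2),(z0+48,38,p[0]+46,p[1]+2),(z0,55,p[0]+46,p[1]+2)): cv2.polylines(im,[np.round(proj(cam,circ(x,y,z,r))).astype(int)],1,(255,0,0),1)
for z,r in((12,60),(25,24)): cv2.polylines(im,[np.round(proj(cam,circ(605.9,360.2,z,r))).astype(int)],1,(255,0,255),1)
cv2.imwrite("pics/w9.png",im)
E
```

```text
[558.84457902 356.86889574  70.85200071] 15.743406625764583 [ 0.57  0.43  0.01  1.15 -0.    2.14]
```

View pics/w9.png

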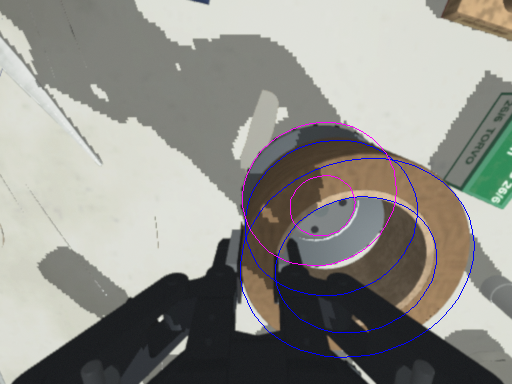

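The hub (magenta) and the tape (blue) line up in x. The tape looks about 4 mm too far in +y relative to the hub, so I'll shift it -4 mm and lower.

Call:
{"method": "move_arm", "body": {"moves": [[-0.004,0,0.008,0,0,0],[0,0,0.01,0,0,0],[0,0,0.008,0,0,0],[0,0,0.005,0,0,0],[0,0,0,0,0,0]]}}

```text
clock: 22.58
position: [559.1, 353.6, 39.4]
tool_rot: [-0.0, 0.707, 0.707, -0.001]
ft_force: [0.2, -0.7, -2.6]
width: 15.6
finger_force: 59.3
```

Call:
{"method": "move_arm", "body": {"moves": [[0,0,0.003,0,0,0],[0,0,0.003,0,0,0],[0,0,0,0,0,0]]}}

```text
clock: 22.83
position: [559.9, 354.2, 34.8]
tool_rot: [-0.0, 0.707, 0.707, -0.0]
ft_force: [0.8, -0.6, -2.7]
width: 15.3
finger_force: 59.3
```

Call:
{"method": "move_arm", "body": {"moves": [[0,0,0.002,0,0,0],[0,0,0.001,0,0,0],[0,0,0,0,0,0]]}}

```text
clock: 23.08
position: [560.0, 354.2, 32.2]
tool_rot: [-0.0, 0.707, 0.707, -0.0]
ft_force: [-0.5, -0.4, -1.6]
width: 15.9
finger_force: 59.3
```

Call:
{"method": "move_arm", "body": {"moves": [[0,0,0.001,0,0,0],[0,0,0.001,0,0,0],[0,0,0,0,0,0]]}}

```text
clock: 23.33
position: [560.2, 354.3, 30.6]
tool_rot: [0.0, 0.707, 0.707, 0.0]
ft_force: [-0.1, 0.5, -1.0]
width: 15.6
finger_force: 59.6
```

Call:
{"method": "move_arm", "body": {"moves": [[0,0,0.001,0,0,0],[0,0,0.001,0,0,0],[0,0,0,0,0,0]]}}

```text
clock: 23.58
position: [560.2, 354.4, 30.2]
tool_rot: [0.0, 0.707, 0.707, 0.001]
ft_force: [-4.2, -2.4, 9.0]
width: 15.5
finger_force: 60.9
```

Call:
{"method": "move_arm", "body": {"moves": [[0,0,0,0,0,0],[0,0,0,0,0,0],[0,0,0,0,0,0],[0,0,0,0,0,0],[0,0,0,0,0,0]], "fingers": 0}}

```text
clock: 24.0
position: [560.0, 354.2, 28.1]
tool_rot: [-0.0, 0.707, 0.707, -0.0]
ft_force: [0.7, -1.2, -0.5]
width: 42.7
finger_force: 0.0
```

Call:
{"method": "move_arm", "body": {"moves": [[0,0,-0.01,0,0,0],[0,0,-0.02,0,0,0],[0,0,-0.03,0,0,0],[0,0,-0.03,0,0,0],[0,0,-0.03,0,0,0]]}}

```text
clock: 24.42
position: [559.8, 354.1, 150.1]
tool_rot: [-0.0, 0.707, 0.707, -0.0]
ft_force: [0.6, 0.3, -0.2]
width: 42.7
finger_force: 0.0
```

Call:
{"method": "move_arm", "body": {"moves": [[0,-0.03,-0.03,0,0,0],[0,-0.035,-0.01,0,0,0],[0,-0.035,0,0,0,0],[0,-0.03,0,0,0,0],[0,0,0,0,0,0]]}}

```text
clock: 24.83
position: [426.2, 353.9, 189.7]
tool_rot: [-0.001, 0.706, 0.708, 0.0]
ft_force: [-0.3, -0.7, -0.4]
width: 42.6
finger_force: 0.0
```

Call:
{"method": "move_arm", "body": {"moves": [[0,0,0,0,0,0],[0,0,0,0,0,0],[0,0,0,0,0,0]]}}

```text
clock: 25.08
position: [431.6, 354.3, 187.9]
tool_rot: [0.0, 0.707, 0.707, 0.0]
ft_force: [-0.2, -1.4, -0.5]
width: 42.6
finger_force: 0.0
```

```bash
python3 - <<'E'
from h import *
s=ctrl.state();p=s["position"];print(p,s["width"])
H=dict(label_roll=(628.4,150.4),orange_roll=(450.3,-225.2),tape_roll=(605.9,360.2))
pics=[]
for n in("top","scene","wrist"):
    cam=ctrl.read_camera(n);im=cam["image"].copy()
    for k,(h,r) in ROLL.items():
        for t in ctrl.trace(n,k)[:3]:
            c=cam["image"][t["pixels"]].mean(0)
            if t["score"]<.5 or (k=="label_roll" and c.max()-c.min()>40): continue
            c,_=cv2.findContours(t["pixels"].astype(np.uint8),0,1);m=np.zeros((384,512),np.uint8);cv2.drawContours(m,[max(c,key=cv2.contourArea)],-1,1,-1)
            f=fit([cam],[m],[(12,r,12+h,r)],np.array(H[k]));print(n,k,round(t["score"],2),f[0].round(1),np.round(f[1],2))
        if n!="top":
            for z in(12,12+h): cv2.polylines(im,[np.round(proj(cam,circ(*H[k],z,r))).astype(int)],1,(255,0,255),1)
    if n=="scene": im=cv2.resize(im[100:300,160:427],(512,384))
    if n!="top": pics.append(im)
cv2.imwrite("pics/f.png",cv2.resize(np.vstack(pics),None,fx=.78,fy=.78))
E
```

```text
[431.55711215 354.34381231 187.9005443 ] 42.5760261303373
top label_roll 0.72 [629.3 149. ] [0.06]
top orange_roll 0.94 [ 451.  -224.9] [0.04]
top tape_roll 0.9 [609.4 360.3] [0.03]
scene label_roll 0.88 [628.9 146.8] [0.05]
scene orange_roll 0.91 [ 450.7 -225.2] [0.06]
scene tape_roll 0.91 [606.2 358.9] [0.04]
wrist label_roll 0.93 [628.4 150.4] [1.]
wrist tape_roll 0.59 [605.  358.5] [0.03]
```

View pics/f.png

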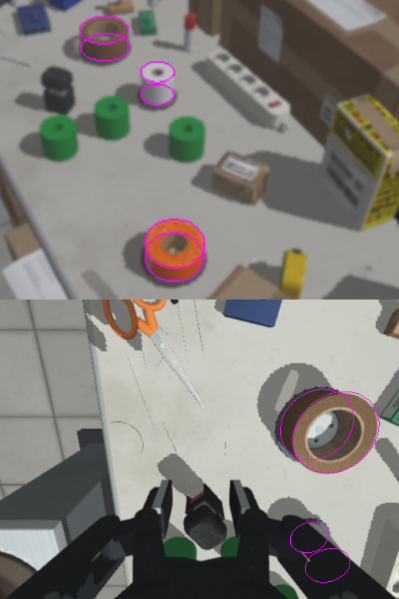

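All three rolls match their seated overlays within about 3.5 mm, and the gripper is clear. I'll hand the job in.

```bash
python3 -c "
from cell import ctrl
print(ctrl.close_job())"
```

```text
the job is handed in; nothing more can be done
None
```

I placed the label, orange and tape rolls flat on the red, yellow and grey hubs, about 1–4 mm off the hub centres by the cameras, and handed the job in after about 25 s; no verdict was returned.

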